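# Move the spice row to the blue rack in reverse order

## Robot

A 6-joint arm with a two-finger parallel gripper is mounted at the origin on a cart in front of the work surface, level with it; the furniture and walls round the work are solid. World frame = base frame: x ahead of the robot, y to its left, z up, the work surface at z = 0. Lengths are in m, angles in rad, forces in N, time in s.
With the tool pointing down it reaches from about 0.375 to 0.9 m from the base axis. Payload 3.1 kg.
Tool frame: the origin (TCP) lies between the finger pads; the fingertips stand 8 mm ahead of it and the grasp point (between the pads) lies 11 mm behind it; z points along the fingers, y is the line along which they close (so a half turn about z gives the same grasp; the last joint's range is limited). The gripper opens to 87 mm and grips with 3 to 60 N. Pads are 19 mm wide; open, the fingers measure 117 mm over their backs; the gripper's body (75 mm by 190 mm) begins 51 mm behind the grasp point.
Start: joints at [-1.486, 0.527, 1.433, -0, 1.181, -0.178], TCP at [0.163, -0.603, 0.231] pointing down, gripper open.
Joint ranges: [-3.08, 3.08], [-0.75, 2.2], [0.22, 2.44], [-1.43, 4.57], [0, 2.65], [-2.85, 2.85]. Speed limits (rad/s): [2.79, 2.79, 3.14, 3.14, 3.14, 3.14].

## Interface

Orientations are given as a unit quaternion [x, y, z, w].
In Python, from rig import robot, vision, job gives the robot as it stands.
- The arm moves only by the shell command python3 -m handwheel 'ROWS' [OPENING] [FORCE]. ROWS is JSON, a list of rows, each a list of 4 numbers: the shift along the tool's x, y, z as a fraction of full scale, then the turn about the tool's z as a fraction of full scale. A call has 1 to 20 rows; each row is the pose to reach, as a shift and turn from the pose commanded when the call began, along the tool's axes at that moment, turning the shorter way round; what a row does not reach only later rows make up. Full scale, the value 1, is 300 mm for a shift and 2 pi rad for a turn. A row lasts 1/12 s, in which the tool goes at most 41.7 mm and 7.16 degrees, less where a joint would pass 70% of its speed; a pose out of reach is approached as far as the arm can. A call with a number of a shift or a turn outside -1 to 1 is refused whole. A call with a gripper value outside its range is refused whole. OPENING is the opening in per cent of the stroke, from 0 (shut) to 100 (fully open), set as the call begins (- or left out, the last holds). The fingers move at their own pace and stop on an object; FORCE is the grip in N (left out, the last holds). Time passes only in rows, so rows that repeat a pose let the fingers close. It gives the time, the measured TCP pose, the force, the opening and the grip force at its end, in the units of the state.
- robot.get_obs(): the state, without advancing time (a new reading comes with each control period).
- vision.camera(name): name is "scene" or "top" or "wrist"; returns a dict with "frame" (384x512x3 uint8, red, green, blue), "K" (3x3 intrinsics, pixels), "k1" (the pictures are not rectified: a ray, as slopes to the right and down, at radius r is drawn at 1 + k1 r^2 times it, then the intrinsics apply), "cam_to_world" (4x4, takes a point from camera to world coordinates); the wrist camera has in their place "hand_eye" (4x4, takes a point from camera to tool coordinates, whose origin is the TCP and whose axes are the flange's). Camera axes: x right, y down, z forward; pixel columns grow to the right and rows downward; lengths in m; the calibration is good to about 2 mm. A picture is of the moment at which its call begins: read the wrist's pose just before it. There is no depth.
- job.hand_in(): hands the job in; it is judged then, once.
Trained networks look in the newest picture that a camera, given by its name, has taken for a name from the list of things; names that differ only in an ending like _2 or _b are one class to them, and where a whole thing is asked for, a point or a joint stands for the part that bears it (a point fixed in the world has none). Each returns a list of dicts, best first, with "conf" (0 to 1); they miss things now and then, are a little off and sometimes report something else, mostly with a low value. They report only what shows in the picture. A call takes as long as a camera call.
- vision.look_for(camera, label): "point" ([row, column] in pixels, amid what is visible of it).
- vision.outline_of(camera, label): "mask" (384x512 bool, what is visible of it) and "point" ([row, column] in pixels, amid what is visible of it).
The state is a dict: "time": time; "q": joint angles; "joint_velocities": joint speeds; "joint_torque": joint torques, N m; "position": TCP position; "tool_rot": TCP orientation; "ft_force": force on the tool from outside, world axes, zero at the start; "moment": the same for the moment, N m; "grip_width": finger opening in m; "grip_force": force on a finger pad.
Only numpy, scipy, OpenCV 4.12 (cv2) and the standard library are available. Lean on these libraries where they do the work, as an engineer would, in place of code of your own. Each camera call takes 0.05 s, during which the arm holds its last target. There are 200 camera calls.

## Task

Move the four spice containers from the wooden rack into the blue rack, which will be used from its other side, so fill it in reverse order: what stands at the left end of the wooden rack goes to the right end of the blue one, second from the left goes second from the right, and so on. Carry them one at a time straight across to their own compartments, without parking any on the worktop or elsewhere in the racks, and leave each standing upright on the compartment floor. Leave everything else on the worktop where it is.

Things in the scene. Friction and masses are not known exactly. Their poses are not given: they have to be found in the camera images.
- black_jar_centre (a point): small glass spice jar with a black screw cap that has a small bright green emblem on top, 40 mm across, 105 mm high, about 0.1 kg, round. Starts upright in one compartment of the wooden rack. The point is on its axis, half-way up; z axis up along it. Best held 20 mm above the middle, with the fingers on the two open sides of the row (x of the rack), for its neighbours stand 66 mm apart centre to centre.
- green_jar_centre (a point): small glass spice jar with a dark green screw cap, paler on top, 44 mm across, 99 mm high, about 0.1 kg, round. Starts upright in one compartment of the wooden rack. The point is on its axis, half-way up; z axis up along it. Best held 20 mm above the middle, with the fingers on the two open sides of the row (x of the rack), for its neighbours stand 66 mm apart centre to centre.
- red_jar_centre (a point): small glass spice jar with a red screw cap (two like it at the back wall are no part of this), 41 mm across, 109 mm high, about 0.1 kg, round. Starts upright in one compartment of the wooden rack. The point is on its axis, half-way up; z axis up along it. Best held 20 mm above the middle, with the fingers on the two open sides of the row (x of the rack), for its neighbours stand 66 mm apart centre to centre.
- shaker_centre (a point): salt shaker: clear waisted body with a narrower (34 mm) domed grey metal top above 70 mm, 44 mm across, 90 mm high, about 0.1 kg, round. Starts upright in one compartment of the wooden rack. The point is on its axis, half-way up; z axis up along it. Hold it by its body, just above the middle, with the fingers on the two open sides of the row (x of the rack), for its neighbours stand 66 mm apart centre to centre.
- wood_rack: Brown wooden spice rack that holds the row at the start. 74 x 269 mm, fixed. Four open compartments in a row, 62 x 62 mm inside, centres at x = 0, y = -99, -33, 33, 99 mm in its frame; floor 6 mm above the worktop, walls up to 26 mm, end boards 30 mm. Origin: centre of its underside. x axis roughly away from the robot, y axis roughly to its left (turned up to 9 degrees).
- blue_rack: Blue spice rack, empty at the start. 74 x 269 mm, fixed. Four open compartments in a row, 62 x 62 mm inside, centres at x = 0, y = -99, -33, 33, 99 mm in its frame; floor 6 mm above the worktop, walls up to 26 mm, end boards 30 mm. Origin: centre of its underside. x axis roughly away from the robot, y axis roughly to its left (turned up to 9 degrees). Nearer than the wooden rack or beyond it.
- glass_tumbler_centre (a point): Bystander: clear glass tumbler, 80 mm wide, 88 mm high, to the left of the racks. The point is on its axis, half-way up. Leave it where it stands.
- mill_centre (a point): Bystander: brown wooden pepper mill, 58 mm wide, 170 mm high, behind the racks. The point is on its axis, half-way up. Leave it where it stands.
- honey_centre (a point): Bystander: honey jar with a green lid, 65 mm wide, 114 mm high, behind the racks. The point is on its axis, half-way up. Leave it where it stands.
- yoghurt_pot_centre (a point): Bystander: white yoghurt pot, 72 mm wide, 71 mm high, behind the racks. The point is on its axis, half-way up. Leave it where it stands.

How it is judged:
By the outcome, as a careful person would: the job done as asked, in the order asked, and still so for the second after the job is handed in, with the robot touching nothing.
It also fails if it takes over 93 s, if anything falls off the work surface, if the arm or the gripper's body presses on something with over 40 N, if the wrist force passes 120 N, or if a joint passes its speed limit or range.

## Working session

There is one attempt and no reset: what is moved stays moved. The work goes in short steps, Python scripts to look and compute and a shell command to move; the robot and the scene stay as the last step left them, time stands still between calls to the robot, and variables do not carry over. Pictures are saved under pics/ and viewed, at most 14 in all, crops included, and the job is handed in when it is done.

```bash
ls; mkdir -p pics
cat > look.py <<'E'
import sys,cv2
from rig import robot,vision,job
E
python3 - <<'E'
import cv2,numpy as np
from rig import robot,vision,job
o=robot.get_obs();print(o['time'],o['position'],o['tool_rot'],o['grip_width'])
N=['black_jar_centre','green_jar_centre','red_jar_centre','shaker_centre','wood_rack','blue_rack','glass_tumbler_centre','mill_centre','honey_centre','yoghurt_pot_centre']
for c in ['scene','top']:
    d=vision.camera(c);cv2.imwrite(f'pics/{c}0.png',d['frame'][:,:,::-1])
    print(c,d['K'].tolist() if hasattr(d['K'],'tolist') else d['K'],d['k1'],np.round(d['cam_to_world'],4).tolist())
    for n in N:
        print(n,[(np.round(r['point']).tolist(),round(r['conf'],2)) for r in vision.look_for(c,n)[:3]])
print(robot.get_obs()['time'])
E
```

```text
pics
0.0 [ 0.16292847 -0.60262721  0.22958333] [ 9.91313107e-01  1.31518454e-01  4.84613693e-05 -1.10328949e-03] 0.08694407612673848
scene [[414.2199394746772, 0.0, 250.92854671198006], [0.0, 414.2199394746772, 189.96234767385275], [0.0, 0.0, 1.0]] -0.07258052052758399 [[0.9131, -0.2243, 0.3406, 0.3263], [-0.4077, -0.5166, 0.7529, -0.4568], [0.0071, -0.8263, -0.5631, 0.5638], [0.0, 0.0, 0.0, 1.0]]
black_jar_centre [([202.0, 178.0], 0.81), ([171.0, 193.0], 0.48)]
green_jar_centre [([276.0, 218.0], 0.7)]
red_jar_centre [([241.0, 203.0], 0.74)]
shaker_centre [([233.0, 189.0], 0.64), ([199.0, 177.0], 0.16)]
wood_rack [([283.0, 199.0], 0.76)]
blue_rack [([227.0, 268.0], 0.96)]
glass_tumbler_centre [([171.0, 195.0], 0.58)]
mill_centre [([219.0, 366.0], 0.75)]
honey_centre [([194.0, 331.0], 0.72)]
yoghurt_pot_centre [([180.0, 304.0], 0.79)]
top [[355.04217543342463, 0.0, 256.15741307211727], [0.0, 355.04217543342463, 188.45527488524095], [0.0, 0.0, 1.0]] 0.026612115255158372 [[0.0211, -0.9926, 0.1199, 0.4926], [-0.9997, -0.0224, -0.0097, 0.1775], [0.0123, -0.1197, -0.9927, 0.9337], [0.0, 0.0, 0.0, 1.0]]
black_jar_centre [([238.0, 242.0], 0.75)]
green_jar_centre [([239.0, 323.0], 0.57)]
red_jar_centre [([241.0, 296.0], 0.89), ([118.0, 322.0], 0.31)]
shaker_centre [([243.0, 267.0], 0.56)]
wood_rack [([242.0, 276.0], 0.64)]
blue_rack [([177.0, 260.0], 0.94)]
glass_tumbler_centre [([213.0, 176.0], 0.79), ([241.0, 324.0], 0.63)]
mill_centre [([118.0, 320.0], 0.75)]
honey_centre [([119.0, 275.0], 0.87)]
yoghurt_pot_centre [([123.0, 239.0], 0.92), ([238.0, 237.0], 0.56)]
1.1
```

Run:
```python
import cv2
a=cv2.imread('pics/top0.png')[80:280,130:370];cv2.imwrite('pics/topc.png',cv2.resize(a,None,fx=3,fy=3,interpolation=cv2.INTER_CUBIC)[:600,:720])
a=cv2.imread('pics/scene0.png');cv2.imwrite('pics/scc.png',cv2.resize(a,None,fx=1.5,fy=1.5))
```

```text
(no output)
```

View pics/topc.png

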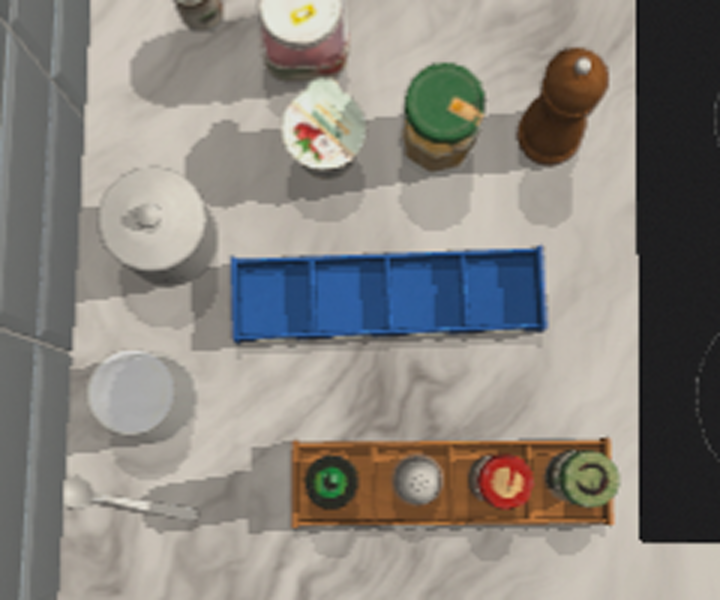

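View pics/scc.png

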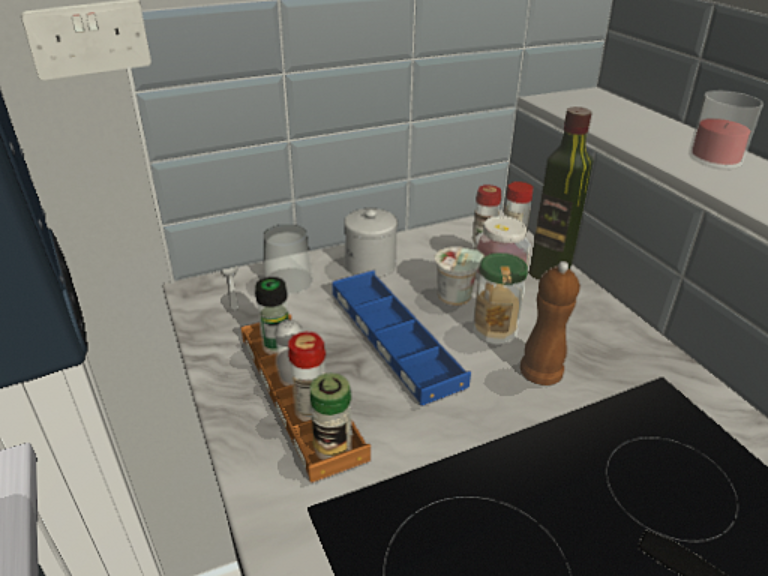

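Left to right, the wooden rack holds black, shaker, red and green (top-crop columns 330, 418, 503, 585, row about 480). Blue lies beyond it, empty, with crop corners (232,258), (542,247), (546,328) and (235,341). Next come the metric poses.

```bash
cat > h.py <<'E'
import cv2,numpy as np
from scipy.optimize import minimize,least_squares
from rig import robot,vision,job
from scipy.spatial.transform import Rotation as R
def pose(d,obs=None):
    if 'cam_to_world' in d: return np.array(d['cam_to_world'])
    T=np.eye(4);T[:3,:3]=R.from_quat(obs['tool_rot']).as_matrix();T[:3,3]=obs['position'];return T@np.array(d['hand_eye'])
def dist(d): return np.array([d['k1'],0,0,0,0],float)
def proj(d,P,C):
    W=np.linalg.inv(C);p,_=cv2.projectPoints(np.array(P,float).reshape(-1,1,3),cv2.Rodrigues(W[:3,:3])[0],W[:3,3],np.array(d['K']),dist(d));return p[:,0]
def ray(d,uv,C,z):
    p=cv2.undistortPoints(np.array([[uv]],float),np.array(d['K']),dist(d))[0,0]
    v=C[:3,:3]@[p[0],p[1],1];o=C[:3,3];return o+v*(z-o[2])/v[2]
def rackpts(s,zs=(0,.03),hx=.037,hy=.1345):
    c,n=np.cos(s[2]),np.sin(s[2]);return [[s[0]+c*a-n*b,s[1]+n*a+c*b,z] for z in zs for a,b in [(hx,hy),(hx,-hy),(-hx,-hy),(-hx,hy)]]
def hullimg(pts):
    m=np.zeros((384*2,512*2),np.uint8);cv2.fillConvexPoly(m,cv2.convexHull(np.round((pts*2+.5)*16).astype(np.int32)),1,shift=4);return m
def rackfit(d,C,mask,s0):
    cs,_=cv2.findContours(mask.astype(np.uint8),cv2.RETR_EXTERNAL,cv2.CHAIN_APPROX_NONE)
    c=max(cs,key=len)[:,0].astype(float); M=hullimg(c)
    def f(s):
        P=hullimg(proj(d,rackpts(s),C));return 1-(M&P).sum()/(M|P).sum()
    S=np.array([s0]+[np.array(s0)+e for e in ([.02,0,0],[0,.02,0],[0,0,.08])])
    r=minimize(f,s0,method='Nelder-Mead',options=dict(initial_simplex=S,maxiter=150));return r.x,r.fun
E
python3 - <<'E'
from h import *
d=vision.camera('top');C=pose(d)
sc=vision.camera('scene');Cs=pose(sc)
cr={'blue_rack':[(232,258),(542,247),(546,328),(235,341)],'wood_rack':[(292,441),(608,438),(613,523),(293,527)]}
for n,c in cr.items():
    uv=np.array(c)/3+[130,80]-.33
    f=lambda s:(proj(d,rackpts(s,(.03,)),C)-uv).ravel()
    g=np.mean([ray(d,u,C,.03) for u in uv],0)
    r=least_squares(f,[g[0],g[1],0],x_scale=[.01,.01,.1]);print(n,'corners',r.x.round(4),np.round(r.fun,1))
    m=vision.outline_of('top',n)[0]['mask'];print('mask top',rackfit(d,C,m,r.x))
    m=vision.outline_of('scene',n)[0]['mask'];print('mask scene',rackfit(sc,Cs,m,r.x))
# caps, eyeballed top-face centres in crop
for n,u,h in [('black',(331,483),.111),('shaker',(419,482),.096),('red',(506,480),.115),('green',(586,478),.105)]:
    print(n,ray(d,np.array(u)/3+[130,80]-.33,C,h).round(4))
for n,h in [('glass_tumbler_centre',.044),('mill_centre',.085),('honey_centre',.057),('yoghurt_pot_centre',.035)]:
    print(n,ray(d,vision.look_for('top',n)[0]['point'][::-1],C,h).round(3))
print('mill knob',ray(d,np.array((580,75))/3+[130,80],C,.165).round(3))
E
```

```text
blue_rack corners [0.6306 0.1609 0.062 ] [-0.3 -0.4  0.3 -0.7  0.7  0.6 -0.6  0.4]
mask top (array([0.62953177, 0.16040389, 0.0526755 ]), np.float64(0.05531444803913832))
mask scene (array([0.63547051, 0.16590839, 0.0685157 ]), np.float64(0.0466580976863753))
wood_rack corners [0.4716 0.1052 0.0332] [-0.2 -0.5  0.6 -0.7  0.1  0.6 -0.5  0.6]
mask top (array([0.47014489, 0.10430193, 0.02099451]), np.float64(0.06926844437534008))
mask scene (array([0.47461085, 0.10740077, 0.01979648]), np.float64(0.2522893772893773))
black [0.4707 0.2039 0.111 ]
shaker [0.4725 0.1359 0.096 ]
red [0.4759 0.0706 0.115 ]
green [0.4786 0.0076 0.105 ]
glass_tumbler_centre [0.533 0.365 0.044]
mill_centre [0.78  0.016 0.085]
honey_centre [0.776 0.121 0.057]
yoghurt_pot_centre [0.775 0.23  0.035]
mill knob [0.777 0.023 0.165]
```

```bash
cat >> h.py <<'E'
def to(x,y,z,yaw_deg):
    o=robot.get_obs();Rm=R.from_quat(o['tool_rot']).as_matrix();dv=Rm.T@(np.array([x,y,z])-o['position'])
    yw=np.degrees(np.arctan2(Rm[1,0],Rm[0,0]));t=-((yaw_deg-yw+180)%360-180)
    print('frac',np.round(dv/.3,4).tolist(),round(t/360,4),'rows>=',round(np.linalg.norm(dv)/.0417,1),round(abs(t)/7.16,1))
E
python3 -c "
from h import *
to(.36,-.3,.25,90); to(.455,.12,.26,92)"
```

```text
frac [0.8976, -0.8049, -0.0648] -0.208 rows>= 8.7 10.5
frac [1.5684, -2.0739, -0.0982] -0.2136 rows>= 18.7 10.7
```

```bash
python3 -m handwheel '[[0.9,-0.8,-0.07,-0.21],[0.9,-0.8,-0.07,-0.21],[0.9,-0.8,-0.07,-0.21],[0.9,-0.8,-0.07,-0.21],[0.9,-0.8,-0.07,-0.21],[0.9,-0.8,-0.07,-0.21],[0.9,-0.8,-0.07,-0.21],[0.9,-0.8,-0.07,-0.21],[0.9,-0.8,-0.07,-0.21],[0.9,-0.8,-0.07,-0.21],[0.9,-0.8,-0.07,-0.21],[0.9,-0.8,-0.07,-0.21]]' 100; python3 -c "
from h import *
to(.42,-.05,.26,92); to(.455,.12,.26,92)"
```

```text
time: 2.6
position: [0.3616, -0.3006, 0.2519]
tool_rot: [0.702, 0.713, -0.0, 0.0]
ft_force: [0.7, 0.5, 0.2]
grip_width: 0.0874
grip_force: 0.0
frac [0.8322, 0.2075, -0.0275] -0.0031 rows>= 6.2 0.2
frac [1.397, 0.3329, -0.0278] -0.0031 rows>= 10.3 0.2
```

```bash
python3 -m handwheel '[[1,0.2,-0.03,-0.003],[1,0.2,-0.03,-0.003],[1,0.2,-0.03,-0.003],[1,0.2,-0.03,-0.003],[1,0.2,-0.03,-0.003],[1,0.2,-0.03,-0.003],[1,0.2,-0.03,-0.003],[1,0.2,-0.03,-0.003]]' ;python3 -m handwheel '[[0.4,0.13,0,0],[0.4,0.13,0,0],[0.4,0.13,0,0],[0.4,0.13,0,0],[0.4,0.13,0,0]]'
python3 - <<'E'
from h import *
o=robot.get_obs();d=vision.camera('wrist');C=pose(d,o);print(d['K'],d['k1'],C.round(3).tolist())
im=d['frame'][:,:,::-1].copy()
for n in ['black_jar_centre','green_jar_centre','red_jar_centre','shaker_centre']:
    print(n,[(np.round(r['point']).tolist(),round(r['conf'],2)) for r in vision.look_for('wrist',n)[:3]])
for s in ([.63,.1606,.058],[.471,.105,.028]):
    for p in proj(d,rackpts(s,(.03,)),C): cv2.circle(im,tuple(int(v) for v in p),2,(255,0,255),-1)
for a in ([.4707,.2039,.111],[.4725,.1359,.096],[.4759,.0706,.115],[.4786,.0076,.105]):
    cv2.circle(im,tuple(int(v) for v in proj(d,[a],C)[0]),2,(255,255,0),-1)
cv2.imwrite('pics/w1.png',cv2.resize(im,None,fx=1.5,fy=1.5)); np.savez('w1.npz',f=d['frame'],C=C)
E
```

```text
time: 3.27
position: [0.4172, 0.0035, 0.2609]
tool_rot: [0.696, 0.718, 0.001, -0.0]
ft_force: [-1.2, -1.0, 1.1]
grip_width: 0.0868
grip_force: 0.0
time: 3.68
position: [0.4529, 0.1223, 0.2605]
tool_rot: [0.695, 0.719, 0.0, 0.0]
ft_force: [-0.6, -0.3, 0.0]
grip_width: 0.0872
grip_force: 0.0
[[304.253525     0.         254.58915749]
 [  0.         304.253525   188.56756938]
 [  0.           0.           1.        ]] -0.03468703864251616 [[0.999, 0.032, 0.011, 0.451], [0.033, -0.957, -0.288, 0.201], [0.001, 0.288, -0.958, 0.414], [0.0, 0.0, 0.0, 1.0]]
black_jar_centre [([96.0, 275.0], 0.76), ([142.0, 258.0], 0.7)]
green_jar_centre [([252.0, 270.0], 0.81)]
red_jar_centre []
shaker_centre [([140.0, 255.0], 0.74), ([157.0, 271.0], 0.56)]
```

View pics/w1.png

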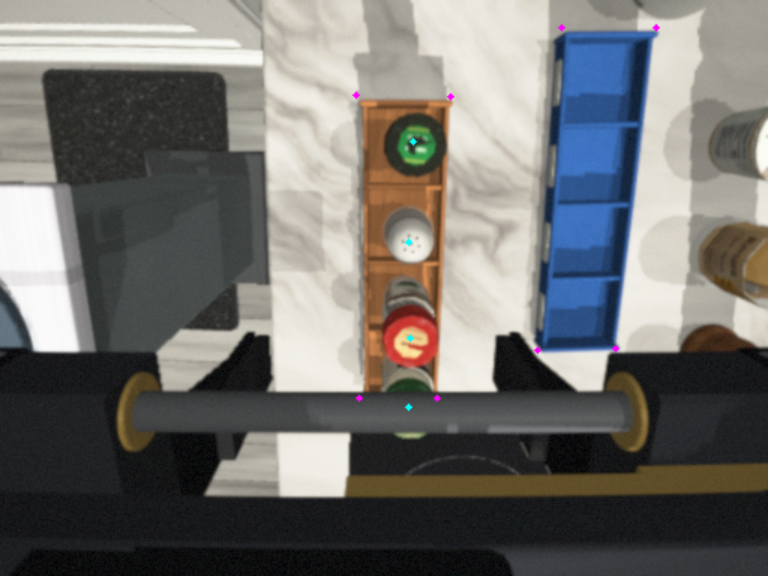

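The dots lie within about 3 px of the real corners. Blue's corners are seen at (657,33), (617,350), (539,350) and (562,33), and wood's far end at (362,101) and (450,101). I'll refine with these.

Run:
```python
from h import *
z=np.load('w1.npz');C=z['C'];d=vision.camera('wrist')
uv=np.array([(657,32),(617,350),(539,350),(562,32)])/1.5-.3
r=least_squares(lambda s:(proj(d,rackpts(s,(.03,)),C)-uv).ravel(),[.63,.16,.06],x_scale=[.01,.01,.1]);print('blue',r.x.round(4),r.fun.round(1))
print('wood end',[ray(d,np.array(u)/1.5-.3,C,.03).round(4) for u in ((450,101),(362,101))],np.array(rackpts([.471,.105,.028],(.03,)))[[0,3]].round(4))
for n,u,h in [('black',(415,144),.111),('shaker',(409,238),.096),('red',(411,337),.115)]: print(n,ray(d,np.array(u)/1.5-.3,C,h).round(4))
to(.472,.204,.26,91.6);to(.472,.204,.0675,91.6)
```

```text
blue [0.6309 0.1591 0.0593] [ 0.1 -1.1  0.2  0.4 -0.4  2.   0.2 -0.6]
wood end [array([0.5035, 0.2372, 0.03  ]), array([0.434 , 0.2348, 0.03  ])] [[0.5042 0.2405 0.03  ]
 [0.4302 0.2384 0.03  ]]
black [0.4719 0.2029 0.111 ]
shaker [0.4721 0.1391 0.096 ]
red [0.4758 0.0716 0.115 ]
frac [0.2808, 0.0733, 0.0017] 0.0001 rows>= 2.1 0.0
frac [0.2809, 0.0735, 0.6434] 0.0001 rows>= 5.1 0.0
```

```bash
python3 -m handwheel '[[0.28,0.073,0,0],[0.28,0.073,0,0],[0.28,0.073,0,0],[0.28,0.073,0,0],[0.28,0.073,0.3,0],[0.28,0.073,0.64,0],[0.28,0.073,0.64,0],[0.28,0.073,0.64,0],[0.28,0.073,0.64,0],[0.28,0.073,0.64,0],[0.28,0.073,0.64,0],[0.28,0.073,0.64,0],[0.28,0.073,0.64,0]]' 100;python3 -m handwheel '[[0,0,0,0],[0,0,0,0],[0,0,0,0],[0,0,0,0],[0,0,0,0],[0,0,0,0],[0,0,0,0],[0,0,0,0]]' 20 15; python3 -c "
from h import *
d=vision.camera('scene');cv2.imwrite('pics/s1.png',cv2.resize(d['frame'][120:340,100:400,::-1],None,fx=2,fy=2))
to(.472,.204,.25,91.6);to(.6365,.061,.0675,93.3)"
```

```text
time: 5.07
position: [0.4735, 0.205, 0.0707]
tool_rot: [0.696, 0.718, 0.002, 0.001]
ft_force: [-0.2, 0.2, -1.1]
grip_width: 0.0872
grip_force: 0.0
time: 5.73
position: [0.4718, 0.2053, 0.0685]
tool_rot: [0.696, 0.718, -0.0, -0.0]
ft_force: [-0.6, 1.0, 0.3]
grip_width: 0.0414
grip_force: 0.0
frac [-0.0044, 0.0005, -0.6052] 0.0006 rows>= 4.4 0.0
frac [-0.4981, 0.5337, 0.003] -0.0042 rows>= 5.3 0.2
```

View pics/s1.png

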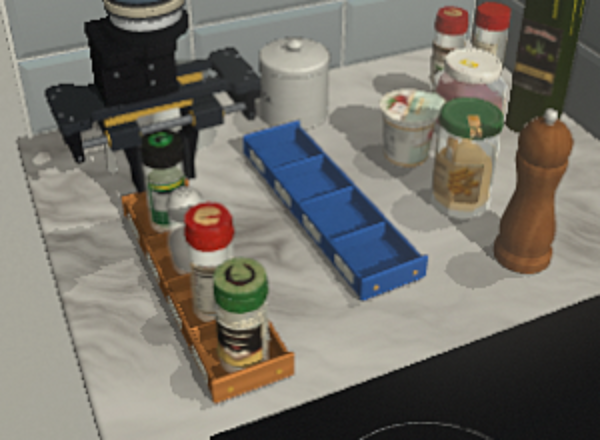

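The fingers straddle the black jar but are still closing. I'll finish the grip, then lift.

```bash
python3 -m handwheel '[[0,0,0,0],[0,0,0,0],[0,0,0,0],[0,0,0,0],[0,0,-0.02,0],[0,0,-0.1,0],[0,0,-0.5,0],[0,0,-0.5,0],[0,0,-0.5,0],[0,0,-0.5,0],[0,0,-0.5,0],[0,0,-0.5,0],[0,0,-0.5,0]]' 0 15; python3 -c "
from h import *
d=vision.camera('top');cv2.imwrite('pics/t2.png',cv2.resize(d['frame'][80:280,130:370,::-1],None,fx=2,fy=2))
to(.6365,.061,.21,93.3)"
```

```text
time: 6.87
position: [0.4703, 0.205, 0.2171]
tool_rot: [0.696, 0.718, -0.002, -0.001]
ft_force: [-0.5, 0.0, -1.0]
grip_width: 0.0403
grip_force: 15.0
frac [-0.4969, 0.5384, 0.0211] -0.0042 rows>= 5.3 0.2
```

```bash
python3 -m handwheel '[[-0.1,0.1,0,-0.004],[-0.2,0.22,0,-0.004],[-0.3,0.33,0,-0.004],[-0.4,0.43,0,-0.004],[-0.46,0.5,0,-0.004],[-0.497,0.538,0,-0.004],[-0.497,0.538,0,-0.004],[-0.497,0.538,0,-0.004],[-0.497,0.538,0,-0.004],[-0.497,0.538,0,-0.004]]'; python3 -c "
from h import *
o=robot.get_obs();d=vision.camera('wrist');C=pose(d,o)
im=d['frame'][:,:,::-1].copy()
for p in proj(d,rackpts([.6308,.1598,.058],(.03,)),C): cv2.circle(im,tuple(int(v) for v in p),2,(255,0,255),-1)
cv2.imwrite('pics/w2.png',im)
to(.6365,.061,.0685,93.3)"
```

```text
time: 7.75
position: [0.6361, 0.0625, 0.2176]
tool_rot: [0.686, 0.727, -0.001, -0.001]
ft_force: [-0.7, -0.1, -1.4]
grip_width: 0.0399
grip_force: 15.0
frac [-0.0057, 0.0013, 0.4984] 0.0001 rows>= 3.6 0.0
```

View pics/w2.png

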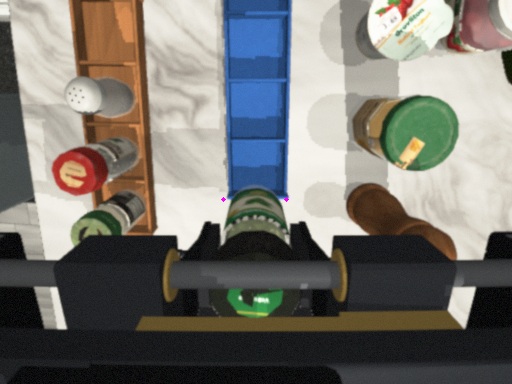

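Black is held upright above blue's right end, and the end-board corners (about (228,192) and (288,198)) agree with the model to roughly 1–2 mm. Lowering now.

```bash
python3 -m handwheel '[[-0.005,0.004,0.1,0],[-0.005,0.004,0.2,0],[-0.005,0.004,0.3,0],[-0.005,0.004,0.4,0],[-0.005,0.004,0.45,0],[-0.005,0.004,0.48,0],[-0.005,0.004,0.495,0],[-0.005,0.004,0.495,0],[-0.005,0.004,0.495,0],[-0.005,0.004,0.495,0]]';python3 -m handwheel '[[0,0,0,0],[0,0,0,0],[0,0,0,0],[0,0,0,0],[0,0,0,0],[0,0,0,0],[0,0,0,0],[0,0,-0.1,0],[0,0,-0.25,0],[0,0,-0.4,0],[0,0,-0.53,0],[0,0,-0.53,0],[0,0,-0.53,0],[0,0,-0.53,0],[0,0,-0.53,0]]' 100; python3 -c "
from h import *
to(.472,.1375,.23,91.6)"
```

```text
time: 8.63
position: [0.6402, 0.06, 0.0717]
tool_rot: [0.687, 0.727, 0.001, 0.001]
ft_force: [0.3, -0.6, -0.4]
grip_width: 0.0403
grip_force: 15.0
time: 9.88
position: [0.6376, 0.06, 0.227]
tool_rot: [0.687, 0.727, -0.001, -0.002]
ft_force: [-0.2, 0.4, -0.3]
grip_width: 0.0869
grip_force: 0.0
frac [0.2892, -0.5365, -0.0076] 0.0045 rows>= 4.4 0.2
```

```bash
python3 -m handwheel '[[0.08,-0.13,0,0.0045],[0.15,-0.27,0,0.0045],[0.21,-0.39,0,0.0045],[0.26,-0.48,0,0.0045],[0.289,-0.536,0,0.0045],[0.289,-0.536,0,0.0045],[0.289,-0.536,0,0.0045],[0.289,-0.536,0,0.0045],[0.289,-0.536,0,0.0045]]'; python3 -c "
from h import *
d=vision.camera('top');cv2.imwrite('pics/t3.png',cv2.resize(d['frame'][80:280,130:370,::-1],None,fx=3,fy=3))
to(.472,.1375,.0485,91.6)"
```

```text
time: 10.63
position: [0.4752, 0.1368, 0.2285]
tool_rot: [0.697, 0.717, 0.0, 0.0]
ft_force: [0.2, 0.3, 0.2]
grip_width: 0.087
grip_force: 0.0
frac [0.0028, -0.0107, 0.6003] -0.0001 rows>= 4.3 0.0
```

View pics/t3.png

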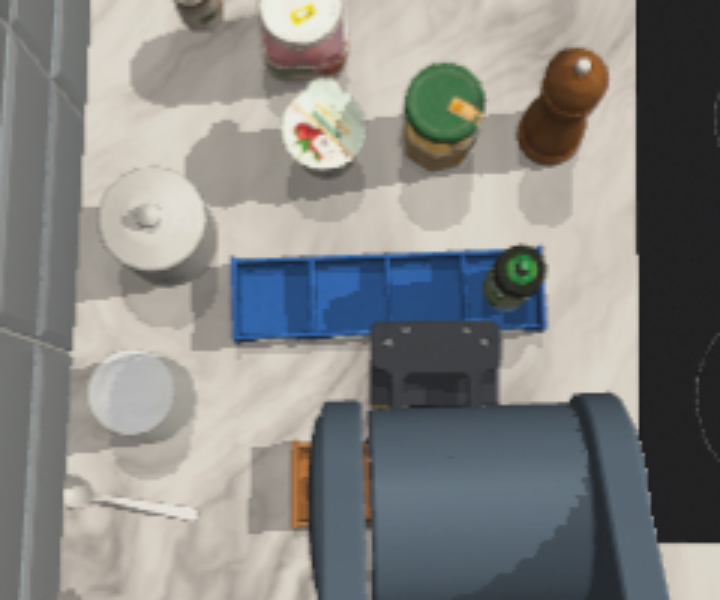

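Black stands upright in blue's right compartment (cap at crop (522,268)). Now the shaker.

```bash
python3 -m handwheel '[[0.003,-0.008,0.12,0],[0.003,-0.008,0.25,0],[0.003,-0.008,0.37,0],[0.003,-0.008,0.48,0],[0.003,-0.008,0.56,0],[0.003,-0.008,0.6,0],[0.003,-0.008,0.6,0],[0.003,-0.008,0.6,0],[0.003,-0.008,0.6,0]]';python3 -m handwheel '[[0,0,0,0],[0,0,0,0],[0,0,0,0],[0,0,0,0],[0,0,0,0],[0,0,0,0],[0,0,0,0],[0,0,0,0],[0,0,0,0],[0,0,0,0],[0,0,0,0],[0,0,0,0],[0,0,0,0]]' 0 15; python3 -c "
from h import *
d=vision.camera('scene');cv2.imwrite('pics/s2.png',cv2.resize(d['frame'][120:340,100:400,::-1],None,fx=2,fy=2))
"
```

```text
time: 11.43
position: [0.4725, 0.138, 0.0495]
tool_rot: [0.697, 0.717, 0.001, 0.001]
ft_force: [0.6, 0.4, 0.9]
grip_width: 0.0871
grip_force: 0.0
time: 12.52
position: [0.4721, 0.1382, 0.0493]
tool_rot: [0.697, 0.717, 0.001, 0.001]
ft_force: [1.8, 1.1, 3.4]
grip_width: 0.0388
grip_force: 15.1
```

View pics/s2.png

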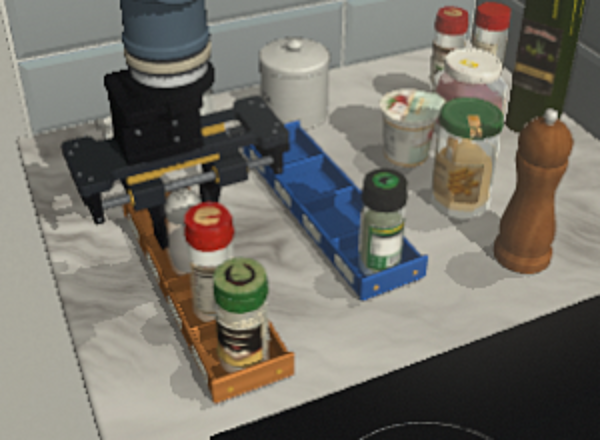

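The shaker is gripped at its waist (38.8 mm), and black is fine. Lifting.

```bash
python3 -m handwheel '[[0,0,-0.02,0],[0,0,-0.1,0],[0,0,-0.25,0],[0,0,-0.4,0],[0,0,-0.5,0],[0,0,-0.57,0],[0,0,-0.57,0],[0,0,-0.57,0],[0,0,-0.57,0]]'; python3 -c "
from h import *
to(.633,.128,.22,93.3)"
```

```text
time: 13.32
position: [0.469, 0.138, 0.2187]
tool_rot: [0.697, 0.717, -0.002, -0.002]
ft_force: [-0.4, -0.4, -1.1]
grip_width: 0.0392
grip_force: 14.8
frac [-0.0488, 0.5454, -0.007] -0.0047 rows>= 3.9 0.2
```

```bash
python3 -m handwheel '[[-0.01,0.12,0,-0.004],[-0.03,0.25,0,-0.004],[-0.04,0.37,0,-0.004],[-0.048,0.47,0,-0.004],[-0.048,0.535,0,-0.004],[-0.048,0.535,0,-0.004],[-0.048,0.535,0,-0.004],[-0.048,0.535,0,-0.004],[-0.048,0.535,0,-0.004],[-0.048,0.535,0,-0.004]]'; python3 -c "
from h import *
o=robot.get_obs();d=vision.camera('top');C=pose(d)
for n,h in [('black_jar_centre',.06)]:
  for r in vision.look_for('top',n)[:2]: print(n,r['point'],r['conf'],ray(d,r['point'][::-1],C,.111))
to(.633,.129,.0495,93.3)"
```

```text
time: 14.15
position: [0.6304, 0.1285, 0.2195]
tool_rot: [0.688, 0.726, -0.001, -0.001]
ft_force: [-0.3, 0.5, -1.5]
grip_width: 0.0393
grip_force: 14.8
black_jar_centre [172.8, 312.2] 0.58 [0.63200918 0.0385523  0.111     ]
frac [0.0014, 0.0066, 0.5689] -0.0006 rows>= 4.1 0.0
```

```bash
python3 -m handwheel '[[0.003,0.005,0.1,0],[0.003,0.005,0.2,0],[0.003,0.005,0.3,0],[0.003,0.005,0.4,0],[0.003,0.005,0.48,0],[0.003,0.005,0.54,0],[0.003,0.005,0.565,0],[0.003,0.005,0.565,0],[0.003,0.005,0.565,0],[0.003,0.005,0.565,0]]';python3 -m handwheel '[[0,0,0,0],[0,0,0,0],[0,0,0,0],[0,0,0,0],[0,0,0,0],[0,0,0,0],[0,0,0,0],[0,0,-0.1,0],[0,0,-0.25,0],[0,0,-0.4,0],[0,0,-0.57,0],[0,0,-0.57,0],[0,0,-0.57,0],[0,0,-0.57,0],[0,0,-0.57,0]]' 100; python3 -c "
from h import *
d=vision.camera('scene');cv2.imwrite('pics/s3.png',cv2.resize(d['frame'][120:340,100:400,::-1],None,fx=2,fy=2))
to(.4758,.0711,.23,91.6)"
```

```text
time: 15.08
position: [0.6342, 0.1294, 0.0516]
tool_rot: [0.688, 0.726, 0.001, 0.001]
ft_force: [0.0, -0.5, -1.1]
grip_width: 0.0396
grip_force: 14.8
time: 16.33
position: [0.6323, 0.1292, 0.2201]
tool_rot: [0.688, 0.726, -0.001, -0.001]
ft_force: [0.2, -0.3, -0.1]
grip_width: 0.0873
grip_force: 0.0
frac [-0.1658, -0.5304, -0.0331] 0.004 rows>= 4.0 0.2
```

View pics/s3.png

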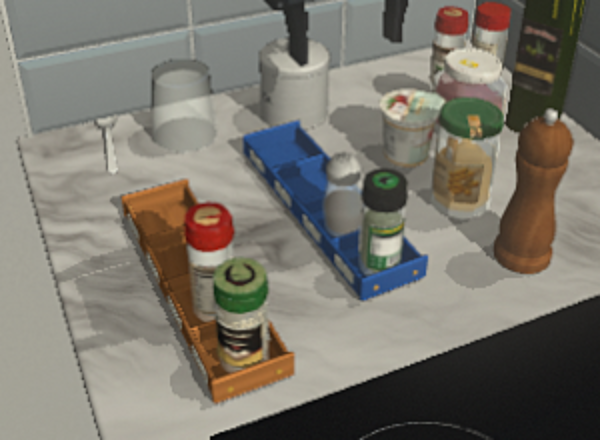

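The shaker (crop (343,195)) stands upright beside black. Now red: hover, descend, grip.

```bash
python3 -m handwheel '[[-0.04,-0.12,0,0.004],[-0.08,-0.25,0,0.004],[-0.12,-0.37,0,0.004],[-0.15,-0.47,0,0.004],[-0.166,-0.53,0,0.004],[-0.166,-0.53,0,0.004],[-0.166,-0.53,0,0.004],[-0.166,-0.53,0.1,0.004],[-0.166,-0.53,0.2,0.004],[-0.166,-0.53,0.3,0.004],[-0.166,-0.53,0.4,0.004],[-0.166,-0.53,0.47,0.004],[-0.166,-0.53,0.5,0.004],[-0.166,-0.53,0.5,0.004],[-0.166,-0.53,0.5,0.004],[-0.166,-0.53,0.5,0.004]]' 100;python3 -m handwheel '[[0,0,0,0],[0,0,0,0],[0,0,0,0],[0,0,0,0],[0,0,0,0],[0,0,0,0],[0,0,0,0],[0,0,0,0],[0,0,0,0],[0,0,0,0],[0,0,0,0],[0,0,0,0],[0,0,0,0]]' 0 15
```

```text
time: 17.72
position: [0.4788, 0.0712, 0.0723]
tool_rot: [0.697, 0.717, 0.001, 0.001]
ft_force: [-0.1, -1.2, 0.3]
grip_width: 0.0868
grip_force: 0.0
time: 18.8
position: [0.4773, 0.0711, 0.0715]
tool_rot: [0.697, 0.717, -0.0, -0.0]
ft_force: [-0.3, 0.1, 0.3]
grip_width: 0.0405
grip_force: 15.0
```

```bash
python3 -m handwheel '[[0,0,-0.02,0],[0,0,-0.1,0],[0,0,-0.25,0],[0,0,-0.4,0],[0,0,-0.5,0],[0,0,-0.5,0],[0,0,-0.5,0],[0,0,-0.5,0],[0,0,-0.5,0]]'; python3 -c "
from h import *
to(.629,.193,.22,93.3)"
```

```text
time: 19.55
position: [0.476, 0.0712, 0.2202]
tool_rot: [0.697, 0.717, -0.001, -0.001]
ft_force: [0.3, 1.1, -1.2]
grip_width: 0.0407
grip_force: 15.0
frac [0.3915, 0.5213, -0.0011] -0.0047 rows>= 4.7 0.2
```

```bash
python3 -m handwheel '[[0.08,0.1,0,-0.0045],[0.16,0.21,0,-0.0045],[0.24,0.32,0,-0.0045],[0.32,0.42,0,-0.0045],[0.37,0.49,0,-0.0045],[0.391,0.52,0,-0.0045],[0.391,0.52,0,-0.0045],[0.391,0.52,0,-0.0045],[0.391,0.52,0,-0.0045],[0.391,0.52,0,-0.0045]]'; python3 -c "
from h import *
to(.629,.193,.0725,93.3)"
```

```text
time: 20.38
position: [0.6285, 0.1919, 0.2207]
tool_rot: [0.687, 0.727, -0.001, -0.001]
ft_force: [0.7, -0.9, -1.4]
grip_width: 0.04
grip_force: 15.0
frac [0.0039, 0.0032, 0.4939] -0.0003 rows>= 3.6 0.0
```

```bash
python3 -m handwheel '[[0.004,0,0.1,0],[0.004,0,0.2,0],[0.004,0,0.3,0],[0.004,0,0.4,0],[0.004,0,0.45,0],[0.004,0,0.48,0],[0.004,0,0.493,0],[0.004,0,0.493,0],[0.004,0,0.493,0],[0.004,0,0.493,0]]';python3 -m handwheel '[[0,0,0,0],[0,0,0,0],[0,0,0,0],[0,0,0,0],[0,0,0,0],[0,0,0,0],[0,0,0,0],[0,0,-0.1,0],[0,0,-0.25,0],[0,0,-0.4,0],[0,0,-0.53,0],[0,0,-0.53,0],[0,0,-0.53,0],[0,0,-0.53,0],[0,0,-0.53,0]]' 100
python3 - <<'E'
from h import *
d=vision.camera('scene');cv2.imwrite('pics/s4.png',cv2.resize(d['frame'][120:340,100:400,::-1],None,fx=2,fy=2))
C=pose(d)
r=vision.outline_of('scene','green_jar_centre')
m=r[0]['mask'];ys,xs=np.nonzero(m);print(r[0]['conf'],ys.min(),ys.max(),xs.min(),xs.max(), proj(d,[[.4786,.0076,.105],[.4786,.0076,.0555],[.4786,.0076,.006]],C).round(1))
to(.4785,.0075,.23,91.6)
E
```

```text
time: 21.22
position: [0.6312, 0.194, 0.0754]
tool_rot: [0.687, 0.727, 0.001, 0.001]
ft_force: [0.5, 0.2, -1.4]
grip_width: 0.0403
grip_force: 15.0
time: 22.47
position: [0.6284, 0.1937, 0.2305]
tool_rot: [0.687, 0.727, -0.002, -0.001]
ft_force: [0.1, 0.6, -0.6]
grip_width: 0.0871
grip_force: 0.0
0.74 249 306 207 234 [[217.4 255.8]
 [218.6 277.6]
 [219.7 297.5]]
frac [-0.5915, -0.5344, 0.003] 0.0045 rows>= 5.7 0.2
```

View pics/s4.png

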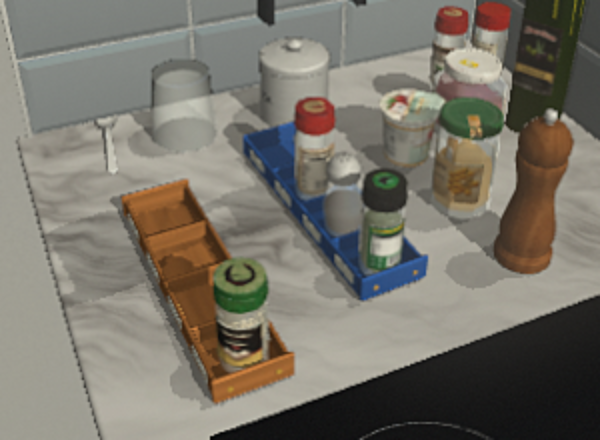

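Red (crop (315,145)) is upright next to the shaker. Last is green.

```bash
python3 -m handwheel '[[-0.1,-0.09,0,0.0045],[-0.2,-0.18,0,0.0045],[-0.3,-0.27,0,0.0045],[-0.4,-0.36,0,0.0045],[-0.5,-0.45,0,0.0045],[-0.57,-0.51,0,0.0045],[-0.593,-0.53,0,0.0045],[-0.593,-0.53,0,0.0045],[-0.593,-0.53,0,0.0045],[-0.593,-0.53,0.1,0.0045],[-0.593,-0.53,0.2,0.0045],[-0.593,-0.53,0.3,0.0045],[-0.593,-0.53,0.4,0.0045],[-0.593,-0.53,0.5,0.0045],[-0.593,-0.53,0.55,0.0045],[-0.593,-0.53,0.55,0.0045],[-0.593,-0.53,0.55,0.0045],[-0.593,-0.53,0.55,0.0045]]' 100;python3 -m handwheel '[[0,0,0,0],[0,0,0,0],[0,0,0,0],[0,0,0,0],[0,0,0,0],[0,0,0,0],[0,0,0,0],[0,0,0,0],[0,0,0,0],[0,0,0,0],[0,0,0,0],[0,0,0,0],[0,0,0,0]]' 0 15
```

```text
time: 24.07
position: [0.4827, 0.008, 0.068]
tool_rot: [0.697, 0.717, 0.001, 0.001]
ft_force: [-0.3, -0.6, 0.4]
grip_width: 0.0873
grip_force: 0.0
time: 25.15
position: [0.481, 0.0074, 0.0677]
tool_rot: [0.697, 0.717, -0.0, -0.0]
ft_force: [-0.1, -0.2, 2.4]
grip_width: 0.0425
grip_force: 15.0
```

```bash
python3 -m handwheel '[[0,0,-0.02,0],[0,0,-0.1,0],[0,0,-0.25,0],[0,0,-0.4,0],[0,0,-0.52,0],[0,0,-0.52,0],[0,0,-0.52,0],[0,0,-0.52,0],[0,0,-0.52,0]]'; python3 -c "
from h import *
to(.625,.2586,.22,93.3)"
```

```text
time: 25.9
position: [0.4798, 0.0077, 0.2221]
tool_rot: [0.697, 0.717, -0.001, -0.002]
ft_force: [-0.7, 0.5, -1.3]
grip_width: 0.0429
grip_force: 15.0
frac [0.8225, 0.5073, 0.006] -0.0047 rows>= 7.0 0.2
```

```bash
python3 -m handwheel '[[0.1,0.06,0,-0.0045],[0.2,0.12,0,-0.0045],[0.31,0.19,0,-0.0045],[0.42,0.26,0,-0.0045],[0.53,0.33,0,-0.0045],[0.64,0.4,0,-0.0045],[0.74,0.46,0,-0.0045],[0.8,0.49,0,-0.0045],[0.822,0.505,0,-0.0045],[0.822,0.505,0,-0.0045],[0.822,0.505,0,-0.0045],[0.822,0.505,0,-0.0045]]'; python3 -c "
from h import *
d=vision.camera('scene');cv2.imwrite('pics/s5.png',cv2.resize(d['frame'][80:340,100:400,::-1],None,fx=2,fy=2))
to(.625,.2586,.0685,93.3)"
```

```text
time: 26.9
position: [0.6246, 0.2565, 0.2225]
tool_rot: [0.687, 0.726, -0.002, -0.001]
ft_force: [-0.6, -0.8, -1.4]
grip_width: 0.0428
grip_force: 15.0
frac [0.0078, 0.0021, 0.5151] -0.0004 rows>= 3.7 0.0
```

View pics/s5.png

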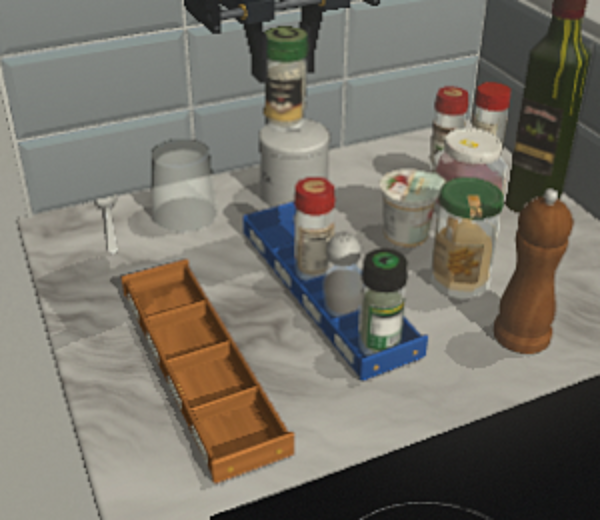

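Green hangs upright above the left end (crop (287,80)), and its path down is clear of the canister. Lowering.

```bash
python3 -m handwheel '[[0.006,0,0.1,0],[0.006,0,0.2,0],[0.006,0,0.3,0],[0.006,0,0.4,0],[0.006,0,0.46,0],[0.006,0,0.5,0],[0.006,0,0.513,0],[0.006,0,0.513,0],[0.006,0,0.513,0],[0.006,0,0.513,0]]';python3 -m handwheel '[[0,0,0,0],[0,0,0,0],[0,0,0,0],[0,0,0,0],[0,0,0,0],[0,0,0,0],[0,0,0,0],[0,0,-0.1,0],[0,0,-0.25,0],[0,0,-0.4,0],[0,0,-0.53,0],[0,0,-0.65,0],[0,-0.2,-0.65,0],[0,-0.4,-0.65,0],[0,-0.5,-0.65,0],[0,-0.5,-0.65,0],[0,-0.5,-0.65,0],[0,-0.5,-0.65,0]]' 100
python3 - <<'E'
from h import *
d=vision.camera('scene');a=cv2.resize(d['frame'][120:340,120:400,::-1],None,fx=1.4,fy=1.4)
t=vision.camera('top');b=cv2.resize(t['frame'][80:280,130:370,::-1],None,fx=1.6,fy=1.6)
h=max(len(a),len(b));p=lambda i:cv2.copyMakeBorder(i,0,h-len(i),0,0,cv2.BORDER_CONSTANT)
cv2.imwrite('pics/end.png',np.hstack([p(a),p(b)]))
E
```

```text
time: 27.78
position: [0.6271, 0.2601, 0.0717]
tool_rot: [0.687, 0.727, 0.002, 0.001]
ft_force: [-0.3, -0.0, -0.3]
grip_width: 0.0427
grip_force: 15.0
time: 29.28
position: [0.4747, 0.2516, 0.2653]
tool_rot: [0.687, 0.727, 0.0, 0.0]
ft_force: [0.5, -0.1, 0.2]
grip_width: 0.0868
grip_force: 0.0
```

View pics/end.png

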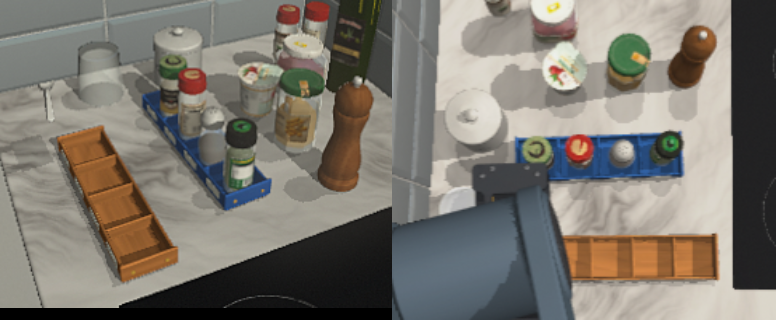

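The blue rack now reads green, red, shaker, black from left to right (top half, columns 537, 579, 622, 668, row about 150). All four stand upright, the wooden rack is empty and the bystanders are untouched.

```bash
python3 -c "
from rig import job;print(job.hand_in())"
```

```text
the job is handed in; nothing more can be done
None
```

The job is handed in: all four spice containers stand upright in the blue rack in reverse order (green, red, shaker, black from the left), nothing else was moved, and it took about 29 s of the 93 s allowed.

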